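Load the flower die into the press carrier, pattern up, and lock it

ROBOT

A 7-joint arm with a two-finger parallel gripper is mounted at the origin on the work surface. World frame = base frame: x ahead of the robot, y to its left, z up, the work surface at z = 0. Lengths are in m, angles in degrees, forces in N, time in s.
With the tool pointing down it reaches from about 0.425 to 0.875 m from the base axis. Payload 4.7 kg.
Tool frame: the origin (TCP) lies at the very end of the fingers, on their centre line; the grasp point (between the pads) lies 19 mm behind it; z points along the fingers, y is the line along which they close (so a half turn about z gives the same grasp; the last joint's range is limited). The gripper opens to 87 mm and grips with 3 to 60 N. Pads are 19 mm wide; open, the fingers measure 117 mm over their backs; the gripper's body (75 mm by 190 mm) begins 51 mm behind the grasp point.
Start: joints at [74.949, 18.392, -4.016, 83.108, 1.295, 78.541, -3.26], TCP at [0.178, -0.625, 0.223] pointing down, gripper open.
Joint ranges: [-163.93, 163.93], [-17.29, 119.83], [-79.2, 71.16], [3.27, 140.29], [-89.18, 269.18], [5.43, 117.66], [-154.24, 154.24]. Speed limits (degrees/s): [147.25, 147.25, 180, 180, 180, 180, 180].

INTERFACE

Orientations are given as [roll, pitch, yaw] about the fixed x, y, z axes, in that order (R = Rz(yaw) Ry(pitch) Rx(roll)).
In Python, from cell import get_obs, cams, ticket, finder gives the robot as it stands.
- The arm moves only by the shell command python3 -m creep 'ROWS' [FORCE]. ROWS is text: rows parted by semicolons, each of 5 numbers parted by spaces: the shift along the world's x, y, z in m, then the turn about the world's z in degrees, then the finger opening in m, from 0 to 0.087. A call has 1 to 8 rows; each row shifts and turns the commanded pose from where the row before left it; what a row does not reach is not made up. A row lasts 1/8 s, in which the tool goes at most 62.5 mm and 10.7 degrees, less where a joint would pass 70% of its speed; a pose out of reach is approached as far as the arm can. A call with a gripper value outside its range is refused whole. The fingers move at their own pace and stop on an object; FORCE is the grip in N (left out, the last holds). Time passes only in rows, so rows that do not move let the fingers close. It gives the time, the measured TCP pose, the force, the opening and the grip force at its end, in the units of the state.
- get_obs(): the state, without advancing time (a new reading comes with each control period).
- cams.read_camera(name): name is "side" or "top" or "wrist"; returns the picture (480x640x3 uint8, red, green, blue); there is no depth.
- cams.calibration(name): a dict with "fx", "fy", "cx", "cy" (pixels), "extrinsics" (4x4, takes a point from world to camera coordinates). Camera axes: x right, y down, z forward; pixel columns grow to the right and rows downward; lengths in m; the calibration is good to about 2 mm. A picture is of the moment at which its call begins: read the wrist's pose just before it. calibration takes no time and is no camera call; for the wrist camera it gives the pose at the moment of the call.
- ticket.sign_off(): hands the job in; it is judged then, once.
Trained networks look in the newest picture that a camera, given by its name, has taken for a name from the list of things; names that differ only in an ending like _2 or _b are one class to them, and where a whole thing is asked for, a point or a joint stands for the part that bears it (a point fixed in the world has none). Each returns a list of dicts, best first, with "p" (0 to 1); they miss things now and then, are a little off and sometimes report something else, mostly with a low value. They report only what shows in the picture. A call takes as long as a camera call. They do not tell look-alikes from the thing itself.
- finder.masks_of(name, camera): "mask" (480x640 bool, what is visible of it) and "xy" ([column, row] in pixels, amid what is visible of it).
- finder.tip_of(name, camera): "xy" ([column, row] in pixels: a listed point, or the origin of a listed thing).
The state is a dict: "time_s": time; "qpos": joint angles; "joint_velocities": joint speeds; "effort": joint torques, N m; "tool_pos": TCP position; "tool_rot": TCP orientation; "force": force on the tool from outside, world axes, zero at the start; "wrist_torque": the same for the moment, N m; "grip_width": finger opening in m; "grasp_force": force on a finger pad.
Only numpy, scipy, OpenCV 4.12 (cv2) and the standard library are available. Lean on these libraries where they do the work, as an engineer would, in place of code of your own. Each camera call takes 0.05 s, during which the arm holds its last target. There are 200 camera calls.

TASK

Take the blue flower die out of the drying rack and set it in the round nest of the metal die carrier with its brass flower pattern facing up, pressing it down past the spring balls until it is fully home and level. Then slide the red lock grip along its track until it stands at the red mark, so that its tongue lies over the die's rim. Leave the green die standing in the rack and do not disturb the sugar jar or the mug.

Things in the scene. Friction and masses are not known exactly. Their poses are not given: they have to be found in the camera images.
- flower_die: Die to load: white foot flange 62 mm dia, 12 mm thick (lowest 5 mm tapered to 58 mm), then a blue cylinder 48 mm dia, 28 mm tall, with a 2 mm brass flower on its end; 0.2 kg. Origin: centre of the flange's flat underside; z axis points towards the flower. Starts standing on its flange's edge in one place of the rack, z axis level, flower to the rack's front.
- flower_die_top (a point): Centre of the flower pattern's top, 42 mm from the origin along the die's z axis.
- bar_die: The other die, same shape and size, green cylinder with dark bars as its pattern. Stands in the other place of the rack, 110 mm from the flower die; it stays there.
- rack: Fixed wooden drying rack 75 x 230 mm. Origin: centre of underside; -x is its front. Each place (y = +55 or -55 mm) has a 62 mm wide back board reaching 42 mm above the table behind the flange, a 14 mm high step under the die's cylinder and 18 mm high blocks beside the flange. A standing die's axis is 39 mm above the table; lift it at least 35 mm to clear the rack.
- carrier: Fixed aluminium die carrier plate, 130 mm along its x; its y runs from -47 to +103 mm; 18 mm thick. Origin: on the table under the centre of the nest. The lock slide's track runs along its x at y = +75 mm.
- nest (a point): Centre of the nest's floor, 6 mm above the table. Round pocket of 64 mm diameter, 12 mm deep (mouth 18 mm above the table). Three spring balls in its wall hold the flange several mm proud, perhaps tilted, until it is pressed down with roughly 10 to 25 N; fully home, the flange's underside lies on this floor and its top is flush with the plate.
- lock (a joint): Position of the lock slide along the carrier's x in m: 0 to 0.080, starts near 0 (tongue clear of the nest); 0.045 is at the red mark, with the tongue over the die's flange. It has light friction and stays where it is left.
- lock_grip (a point): Centre of the red grip of the lock slide: 14 mm along the carrier's x, 18 mm along y, 28 mm tall, its top 56 mm and this point 42 mm above the table. A tongue 12 mm wide reaches from its foot towards the nest, 2.5 to 8.5 mm above the plate, to 26.5 mm from the nest's centre line.
- mark (a point): Point on the plate's top in the track's middle, level with the red mark: the grip should stand here.
- sugar_jar: Bystander: white sugar jar with steel cap, 64 mm diameter, 100 mm tall. Origin: centre of underside.
- cup: Bystander: blue mug, 76 mm diameter, 85 mm tall. Origin: centre of underside.
Mind the look-alikes: they are no part of the job. Leave any brown, pink or purple look-alike of the flower_die alone.

How it is judged:
By the outcome, as a careful person would: the job done as asked, in the order asked, and still so for the second after the job is handed in, with the robot touching nothing.
It also fails if it takes over 64 s, if anything falls off the work surface, if the arm or the gripper's body presses on something with over 40 N, if the wrist force passes 120 N, or if a joint passes its speed limit or range.

## Working session

There is one attempt and no reset: what is moved stays moved. The work goes in short steps, Python scripts to look and compute and a shell command to move; the robot and the scene stay as the last step left them, time stands still between calls to the robot, and variables do not carry over. Pictures are saved under pics/ and viewed, at most 10 in all, crops included, and the job is handed in when it is done.

```bash
ls; mkdir -p pics
python3 - <<'E'
from cell import get_obs,cams,ticket,finder
import cv2
o=get_obs();print(o['time_s'],o['tool_pos'],o['tool_rot'],o['force'],o['grip_width'])
for c in('top','side'):
    cv2.imwrite(f'pics/{c}0.png',cams.read_camera(c)[:,:,::-1])
    k=cams.calibration(c);print(c,k['fx'],k['fy'],k['cx'],k['cy'],k['extrinsics'])
    for n in('flower_die_top','flower_die','bar_die','nest','lock_grip','mark','rack','carrier','sugar_jar','cup'):
        print(n,[(round(d['p'],2),[round(float(v)) for v in d['xy']]) for d in finder.tip_of(n,c)][:4])
print(get_obs()['time_s'])
E
```

```text
pics
0.0 [ 0.17744222 -0.62474866  0.22146781] [-1.79891838e+02  6.11948428e-03  1.58632966e+01] [ 0.66820414 -0.35761245 -0.11135026] 0.08686478227536952
top 564.5825913744166 564.5825913744166 313.92296205699176 233.46780928565298 [[-0.02793411 -0.99955499 -0.0104648   0.0334671 ]
 [-0.99639907  0.02868126 -0.07978899  0.56592174]
 [ 0.08005363  0.00819828 -0.99675684  1.0511785 ]
 [ 0.          0.          0.          1.        ]]
flower_die_top [(0.92, [405, 256]), (0.87, [422, 139]), (0.86, [331, 298]), (0.73, [410, 185])]
flower_die [(0.9, [328, 293]), (0.86, [413, 237]), (0.8, [423, 146]), (0.73, [434, 261])]
bar_die [(0.58, [465, 262])]
nest [(0.88, [234, 259]), (0.67, [467, 261])]
lock_grip [(0.84, [191, 281])]
mark [(0.87, [188, 263])]
rack [(0.68, [430, 264])]
carrier [(0.56, [236, 262])]
sugar_jar [(0.61, [345, 188])]
cup [(0.75, [290, 191])]
side 466.3497330682483 466.3497330682483 322.3131469262605 245.19512156969733 [[ 8.80320871e-01 -4.74378338e-01 -5.96581077e-04 -5.04716028e-01]
 [-3.09192978e-01 -5.72825802e-01 -7.59124695e-01  2.15834959e-01]
 [ 3.59770574e-01  6.68457772e-01 -6.50944960e-01  6.95458662e-01]
 [ 0.00000000e+00  0.00000000e+00  0.00000000e+00  1.00000000e+00]]
flower_die_top [(0.95, [328, 314]), (0.86, [408, 294]), (0.73, [262, 272]), (0.72, [457, 284])]
flower_die [(0.98, [404, 311]), (0.72, [359, 314]), (0.72, [266, 287]), (0.64, [460, 300])]
bar_die [(0.67, [370, 369])]
nest [(0.64, [263, 225])]
lock_grip [(0.69, [228, 195]), (0.55, [360, 311])]
mark [(0.74, [249, 201])]
rack [(0.92, [346, 357])]
carrier [(0.95, [260, 221])]
sugar_jar [(0.89, [374, 268])]
cup [(0.94, [339, 236])]
1.1
```

View pics/top0.png

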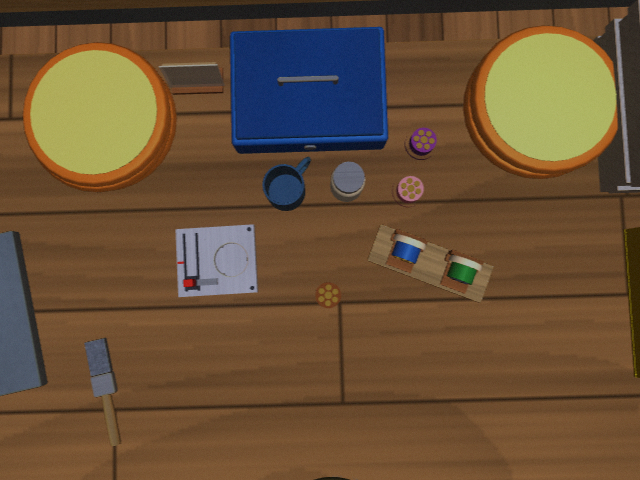

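View pics/side0.png

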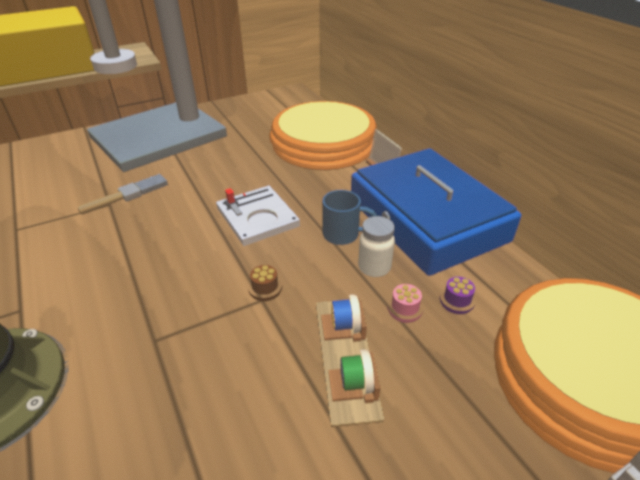

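Candidates (top image): blue die in the rack at (407,248), the only blue one. Look-alikes: purple (423,140), pink (410,188), brown (328,294); the green bar die is at (463,269). I choose the blue one. The pictures also show the carrier at (217,260) with its lock grip at (190,283) and red mark at (180,263), the mug at (285,188) and the jar at (347,180).

```bash
cat > h.py <<'E'
import numpy as np,cv2
from cell import get_obs,cams,ticket,finder
def cal(c):
    k=cams.calibration(c);return np.array([[k['fx'],0,k['cx']],[0,k['fy'],k['cy']],[0,0,1]]),np.array(k['extrinsics'])
def ray(uv,z,c,k=None):
    K,E=k or cal(c);d=E[:3,:3].T@np.linalg.solve(K,[*uv,1]);o=-E[:3,:3].T@E[:3,3]
    return o+d*(z-o[2])/d[2]
def tri(a,b,c1='top',c2='side'):
    P=[K@E[:3] for K,E in(cal(c1),cal(c2))]
    x=cv2.triangulatePoints(*P,np.array(a,float),np.array(b,float))[:,0];return x[:3]/x[3]
def proj(p,c,k=None):
    K,E=k or cal(c);q=K@(E[:3]@[*p,1]);return q[:2]/q[2]
E
python3 - <<'E'
from h import *
np.set_printoptions(precision=4,suppress=True)
top=cv2.imread('pics/top0.png');side=cv2.imread('pics/side0.png')
P=dict(ftop=((405,256),(328,314),.039),fd=((413,237),(359,314),.039),nest=((234,259),(263,225),.006),grip=((191,281),(228,195),.042),mark=((188,263),(249,201),.018))
for n,(a,b,z) in P.items(): print(n,'top',ray(a,z,'top'),'side',ray(b,z,'side'),'tri',tri(a,b))
for n,uv in dict(brown=(328,294),pink=(410,188),purple=(423,140)).items(): print(n,ray(uv,.042,'top'))
print('jar',ray((348,178),.1,'top'),'cup',ray((285,186),.085,'top'))
a=cv2.resize(top[215:310,355:505],None,fx=4,fy=4,interpolation=2);b=cv2.resize(top[215:305,165:265],None,fx=4,fy=4,interpolation=2)
im=np.zeros((380,1000,3),np.uint8);im[:,:600]=a;im[:360,600:]=b
cv2.imwrite('pics/crop.png',cv2.resize(im,(800,304)))
E
```

```text
ftop top [ 0.5183 -0.1513  0.039 ] side [ 0.5067 -0.1432  0.039 ] tri [ 0.5131 -0.1485  0.0424]
fd top [ 0.5534 -0.1677  0.039 ] side [ 0.5509 -0.1671  0.039 ] tri [ 0.5525 -0.1673  0.0386]
nest top [0.5231 0.173  0.006 ] side [0.5188 0.1635 0.006 ] tri [ 0.5231  0.1745 -0.0031]
grip top [0.483  0.2483 0.042 ] side [0.4778 0.2528 0.042 ] tri [0.4805 0.2485 0.0441]
mark top [0.5175 0.2591 0.018 ] side [0.5199 0.2433 0.018 ] tri [0.5208 0.2608 0.0064]
brown [ 0.4519 -0.0057  0.042 ]
pink [ 0.6455 -0.1654  0.042 ]
purple [ 0.7363 -0.1937  0.042 ]
jar [ 0.6576 -0.0466  0.1   ] cup [0.6491 0.0667 0.085 ]
```

View pics/crop.png

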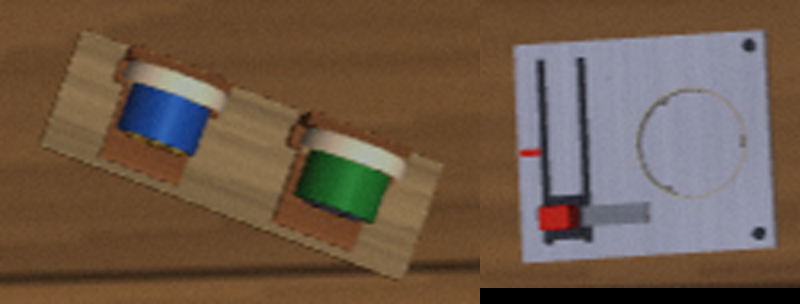

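The crop confirms the blue cylinder with the brass flower on its front end at about (407,248), with the green die to its right. The nest circle is centred near (231,260). Next I move above the die and look with the wrist camera.

```bash
python3 -m creep '.034 .047 0 -4 .087;.034 .047 0 -4 .087;.034 .047 0 -4 .087;.034 .047 0 -4 .087;.034 .047 0 -4 .087;.034 .047 0 -4 .087;.034 .047 0 -4 .087;.034 .047 0 -4 .087'; python3 -m creep '.034 .047 0 -4 .08;.034 .047 0 -2 .08;0 0 0 0 .07;0 0 0 0 .07'
python3 - <<'E'
from h import *
np.set_printoptions(precision=4,suppress=True)
o=get_obs();print(o['time_s'],o['tool_pos'],o['tool_rot'],o['force'],o['grip_width'])
im=cams.read_camera('wrist');cv2.imwrite('pics/w1.png',im[:,:,::-1])
K,E=cal('wrist');print(-E[:3,:3].T@E[:3,3],E[:3,:3])
for n in('flower_die','flower_die_top','bar_die'):
  print(n,[(round(d['p'],2),d['xy'],ray(d['xy'],.039,'wrist')) for d in finder.tip_of(n,'wrist')][:3])
E
```

```text
time_s: 2.1
tool_pos: [0.4505, -0.2478, 0.223]
tool_rot: [180.0, -0.1, -16.3]
force: [1.2, -0.8, 0.1]
grip_width: 0.087
grasp_force: 0.0
time_s: 2.6
tool_pos: [0.5173, -0.1558, 0.2225]
tool_rot: [179.9, 0.0, -22.1]
force: [0.3, -0.3, 0.0]
grip_width: 0.0718
grasp_force: 0.0
2.6 [ 0.5173 -0.1558  0.2225] [179.9479   0.0188 -22.1267] [ 0.2921 -0.2929  0.0273] 0.0718334712728435
[ 0.5928 -0.1869  0.3852] [[-0.3791 -0.9254  0.0024]
 [-0.8845  0.363   0.2931]
 [-0.2721  0.109  -0.9561]]
flower_die [(0.85, [199.4, 315.6], array([ 0.4618, -0.0238,  0.039 ])), (0.81, [266.7, 55.2], array([ 0.6399, -0.1711,  0.039 ])), (0.55, [302.6, 167.5], array([ 0.5507, -0.1635,  0.039 ]))]
flower_die_top [(0.8, [303.3, 213.8], array([ 0.5143, -0.1489,  0.039 ])), (0.56, [259.6, 47.3], array([ 0.647 , -0.1684,  0.039 ]))]
bar_die [(0.95, [437.5, 167.0], array([ 0.509 , -0.2662,  0.039 ]))]
```

View pics/w1.png

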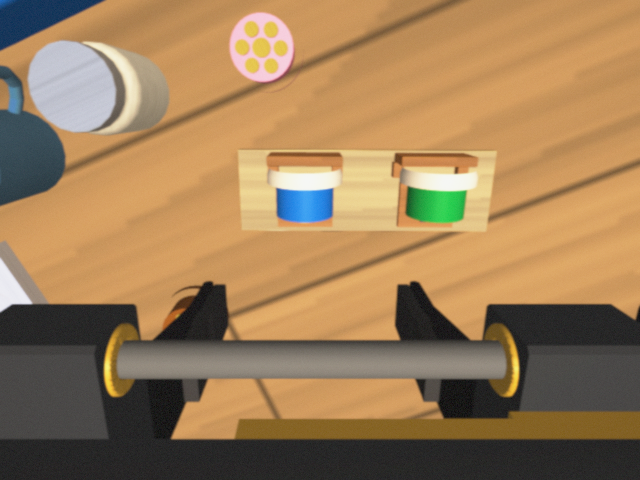

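The wrist view shows the rack lined up with the tool: blue die centre column ≈305 (rows 168–220), green die at column 437, both in the rack.

Run:
```python
from h import *
np.set_printoptions(precision=4,suppress=True)
im=cv2.imread('pics/w1.png');k=cal('wrist')
hsv=cv2.cvtColor(im,cv2.COLOR_BGR2HSV);m=cv2.inRange(hsv,(100,150,60),(130,255,255));m[:150]=0;m[300:]=0;m[:,:240]=0
ys,xs=np.where(m);print('blue',xs.min(),xs.max(),ys.min(),ys.max(),[ (r,np.where(m[r])[0][[0,-1]]) for r in(195,205,213)])
print('front top edge v', np.where(m[:,305])[0][[0,-1]])
vb=np.where(m[:,305])[0]
print('front z40',ray((305,vb[-1]),.063,'',k),'z12',ray((305,vb[0]),.062,'',k))
for r in(195,205,213):
  c=np.where(m[r])[0][[0,-1]].mean();print(ray((c,r),.045,'',k))
a=np.deg2rad(-22.1);ax=np.array([-np.cos(a),-np.sin(a),0])
# fit origin by projecting silhouette of blue cylinder
from scipy.optimize import minimize
lat=np.array([-ax[1],ax[0],0])
th=np.linspace(0,2*np.pi,60)
dt=cv2.distanceTransform
def hull(o,a):
  ax=np.array([-np.cos(a),-np.sin(a),0]);lat=np.array([-ax[1],ax[0],0])
  p=[proj(o+ax*s+24e-3*(lat*np.cos(t)+np.array([0,0,1])*np.sin(t)),'',k) for s in(.012,.04) for t in th]
  f=[proj(o+ax*s+31e-3*(lat*np.cos(t)+np.array([0,0,1])*np.sin(t)),'',k) for s in(.005,.012) for t in th]
  M=np.zeros((480,640),np.uint8);cv2.fillConvexPoly(M,cv2.convexHull(np.round(np.array(p)*16).astype(np.int32)),255,cv2.LINE_AA,4)
  cv2.fillConvexPoly(M,cv2.convexHull(np.round(np.array(f)*16).astype(np.int32)),0,cv2.LINE_AA,4);return M
def cost(v): return np.abs(cv2.absdiff(hull(np.array([v[0],v[1],.039]),v[2]),m).astype(float)).sum()/255
b=minimize(cost,[.5507,-.1635,a],method='Nelder-Mead',options=dict(initial_simplex=[[.5507,-.1635,a],[.556,-.1635,a],[.5507,-.159,a],[.5507,-.1635,a+.03]]))
print(b.x,np.rad2deg(b.x[2]),b.fun,m.sum()/255)
o=np.array([b.x[0],b.x[1],.039]);ax=np.array([-np.cos(b.x[2]),-np.sin(b.x[2]),0]);print('grasp z30',o+ax*.030)
```

```text
blue 278 331 189 221 [(195, array([278, 331])), (205, array([278, 331])), (213, array([278, 331]))]
front top edge v [191 220]
front z40 [ 0.5146 -0.1507  0.063 ] z12 [ 0.536  -0.1596  0.062 ]
[ 0.5301 -0.1565  0.045 ]
[ 0.5223 -0.1532  0.045 ]
[ 0.516  -0.1506  0.045 ]
[ 0.5506 -0.1643 -0.3754] -21.506240161798527 290.3137254901961 1586.0
grasp z30 [ 0.5226 -0.1533  0.039 ]
```

```bash
python3 -m creep '.006 .002 -.04 0 .07;0 0 -.04 0 .07;0 0 -.04 0 .07;0 0 -.03 0 .07;0 0 -.02 0 .07;0 0 -.02 0 .07;0 0 -.01 0 .07;0 0 0 0 .07'
```

```text
time_s: 3.8
tool_pos: [0.523, -0.1538, 0.0222]
tool_rot: [180.0, 0.1, -22.2]
force: [-0.6, -0.7, -0.5]
grip_width: 0.0701
grasp_force: 0.0
```

```bash
python3 -m creep '0 0 -.001 0 .04;0 0 0 0 .04;0 0 0 0 .04;0 0 0 0 .04;0 0 0 0 .04' 25; python3 -m creep '0 0 .01 0 .04;0 0 .02 0 .04;0 0 .03 0 .04;0 0 .03 0 .04;0 0 .03 0 .04;0 0 0 0 .04;0 0 0 0 .04'
python3 - <<'E'
from h import *
im=cams.read_camera('side');cv2.imwrite('pics/s1.png',cv2.resize(im[150:400,220:500,::-1],None,fx=2.4,fy=2.4,interpolation=2))
E
```

```text
time_s: 4.42
tool_pos: [0.524, -0.1534, 0.0221]
tool_rot: [180.0, -0.0, -22.1]
force: [-0.8, 0.5, 3.5]
grip_width: 0.0474
grasp_force: 25.0
time_s: 5.3
tool_pos: [0.5228, -0.1531, 0.1406]
tool_rot: [180.0, 0.1, -22.1]
force: [0.5, 0.4, -1.9]
grip_width: 0.0472
grasp_force: 25.0
```

View pics/s1.png

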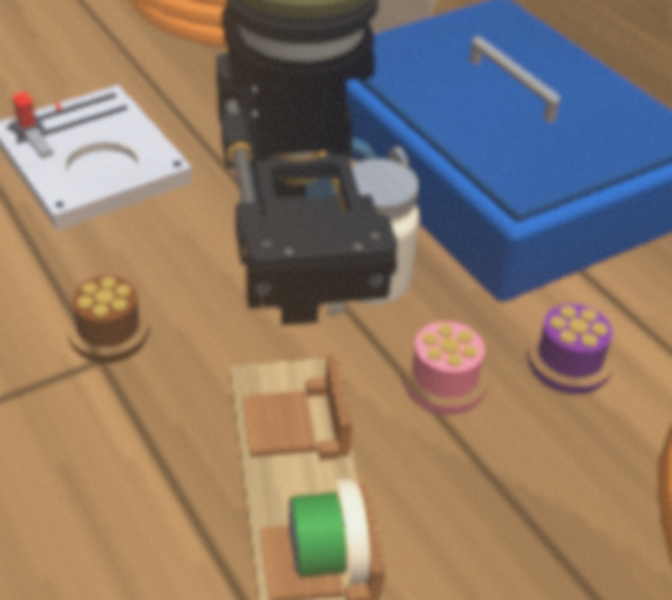

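The die is held (side crop: fingers at about (300,315) of the crop, its rack place empty, green die still standing). I carry it to open table and loosen the grip so the heavy flange swings down.

```bash
python3 -m creep '.002 .05 0 0 .04;.002 .05 0 0 .04;.002 .05 0 0 .04;.001 .05 -.02 0 .04;0 .008 -.04 0 .04;0 0 -.04 0 .04;0 0 -.01 0 .04;0 0 0 0 .04'; python3 -m creep '0 0 0 0 .04;0 0 0 0 .04;0 0 0 0 .04' 6
python3 - <<'E'
from h import *
im=cams.read_camera('side');cv2.imwrite('pics/s2.png',cv2.resize(im[150:350,220:450,::-1],None,fx=2.5,fy=2.5,interpolation=2))
E
```

```text
time_s: 6.35
tool_pos: [0.53, 0.0546, 0.031]
tool_rot: [180.0, 0.1, -22.2]
force: [0.6, 0.0, -1.4]
grip_width: 0.0475
grasp_force: 25.0
time_s: 6.72
tool_pos: [0.5313, 0.0546, 0.0325]
tool_rot: [-180.0, -0.1, -22.2]
force: [1.0, -0.1, -2.3]
grip_width: 0.0478
grasp_force: 6.0
```

View pics/s2.png

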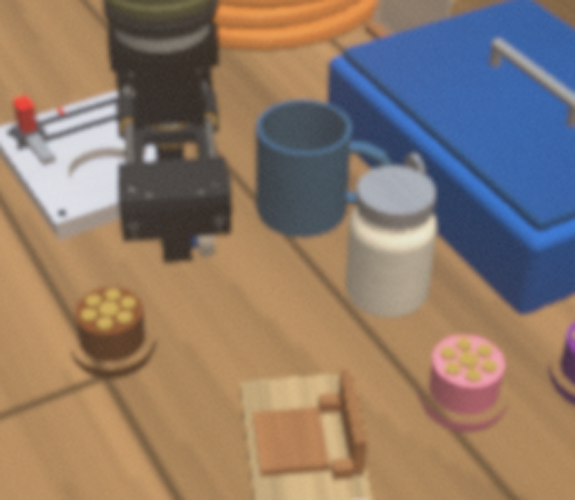

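The picture shows the gripper over open table with a bit of the white flange at crop (205,243); the tilt is unclear, so I check with the wrist and top views too.

Run:
```python
from h import *
a=cams.read_camera('wrist')[200:480,120:520,::-1];b=cams.read_camera('side')[200:270,260:330,::-1];c=cams.read_camera('top')[190:290,250:350,::-1]
im=np.zeros((580,800,3),np.uint8);im[:280,:400]=a;im[:400,400:]=cv2.resize(b,(400,400),interpolation=2);im[280:,:300]=cv2.resize(c,(300,300),interpolation=2)
cv2.imwrite('pics/m1.png',im)
```

```text
(no output)
```

View pics/m1.png

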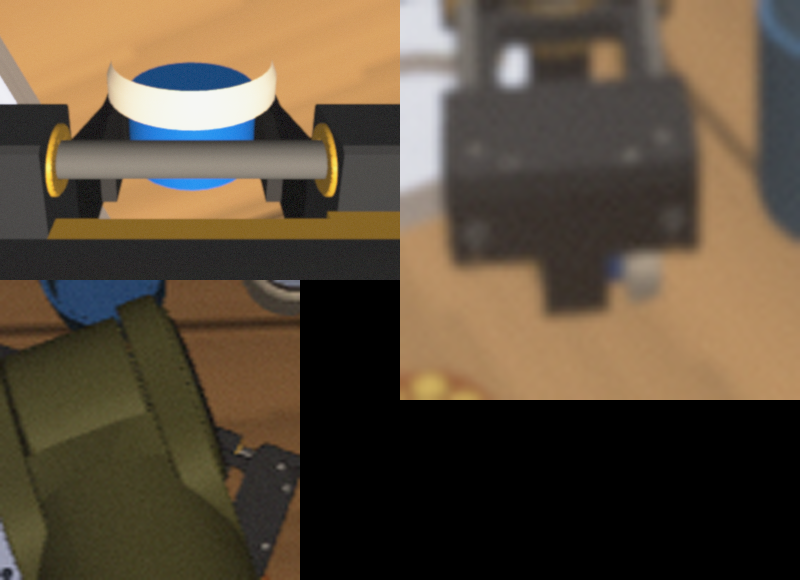

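The wrist view shows the blue underside at (190,75) and the white flange at (190,95) facing the camera, so the die is still level. I loosen the grip further and track the tilt numerically.

```bash
cat > tilt.py <<'E'
from h import *
import sys
im=cams.read_camera('wrist');hsv=cv2.cvtColor(im,cv2.COLOR_RGB2HSV)
w=cv2.inRange(hsv,(10,0,150),(40,70,255));w[:, :200]=0;w[:,420:]=0
b=cv2.inRange(hsv,(100,150,40),(130,255,255));b[:,:200]=0;b[:,420:]=0
for n,m in(('white',w),('blue',b)):
    ys,xs=np.where(m)
    c=[tuple(r) for r in cv2.connectedComponentsWithStats(m)[2][1:] if r[4]>100]
    print(n,len(xs),[tuple(map(int,r)) for r in c])
if len(sys.argv)>1: cv2.imwrite(sys.argv[1],im[200:480,120:520,::-1])
E
python3 tilt.py; python3 -m creep '0 0 0 0 .04;0 0 0 0 .04;0 0 0 0 .04;0 0 0 0 .04' 3; python3 tilt.py
```

```text
white 7173 [(228, 266, 167, 63, 6139), (223, 362, 57, 9, 181), (278, 362, 142, 9, 711)]
blue 4418 [(254, 264, 115, 26, 2140), (249, 320, 126, 21, 1652), (271, 379, 82, 11, 626)]
time_s: 7.48
tool_pos: [0.5306, 0.0547, 0.0316]
tool_rot: [180.0, 0.0, -22.1]
force: [-0.6, -0.3, -1.1]
grip_width: 0.0479
grasp_force: 3.0
white 7063 [(228, 267, 167, 62, 6125), (265, 361, 155, 10, 688)]
blue 4410 [(254, 264, 115, 26, 2116), (248, 319, 127, 22, 1668), (270, 379, 83, 11, 626)]
```

Friction alone holds it at 3 N, so I will tip it by pushing the low side of the flange against the fixed carrier's front edge. I work out the carrier geometry first.

Run:
```python
from h import *
np.set_printoptions(precision=4,suppress=True)
im=cv2.imread('pics/top0.png');hsv=cv2.cvtColor(im,cv2.COLOR_BGR2HSV)
m=cv2.inRange(hsv,(100,8,120),(140,90,255));m[:210]=0;m[310:]=0;m[:,:165]=0;m[:,265:]=0
m=cv2.morphologyEx(m,cv2.MORPH_CLOSE,np.ones((25,25)))
c=max(cv2.findContours(m,0,1)[0],key=cv2.contourArea);r=cv2.minAreaRect(c);print(r)
P=[ray(p,.018,'top')[:2] for p in cv2.boxPoints(r)];print(np.array(P))
q=np.array([ray((u,v),.018,'top')[:2] for u,v in((178.4,296.9),(257.2,292.2),(254.4,224.4),(175.9,228.75))]);print(q,'yaw',[np.rad2deg(np.arctan2(*(b-a)[::-1])) for a,b in((q[0],q[3]),(q[1],q[2]),(q[1],q[0]))],[np.linalg.norm(a-b) for a,b in((q[0],q[3]),(q[1],q[2]),(q[1],q[0]))])
yaw=np.mean([np.arctan2(*(q[3]-q[0])[::-1]),np.arctan2(*(q[2]-q[1])[::-1]),np.arctan2(*(q[0]-q[1])[::-1])-np.pi/2])
R=np.array([[np.cos(yaw),-np.sin(yaw)],[np.sin(yaw),np.cos(yaw)]])
print('yaw',np.rad2deg(yaw),'nest from plate',q.mean(0)-R@[0,.028],'circle',ray((231.25,260),.018,'top'))
print(get_obs()['qpos'])
for s in ('side','top'):
  p=ray({'top':(180.3,263),'side':(249,197)}[s],.018,s);print('mark',s,p)
```

```text
((215.69911193847656, 260.3180847167969), (67.55850982666016, 78.6984634399414), 86.56636810302734)
[[0.5834 0.2846]
 [0.5881 0.1337]
 [0.4594 0.1285]
 [0.4546 0.2779]]
[[0.4537 0.278 ]
 [0.4584 0.1281]
 [0.5877 0.1309]
 [0.5837 0.2817]] yaw [np.float64(1.6154849096984865), np.float64(1.2376546905291608), np.float64(91.80731131683802)] [np.float64(0.1300920391291982), np.float64(0.12935573375463508), np.float64(0.14995699203099805)]
yaw 1.5534836390218894 nest from plate [0.5216 0.1767] circle [0.5208 0.1764 0.018 ]
[  22.2804   18.1142  -35.0644  110.3412   12.5456   55.3257 -130.7805]
mark side [0.5256 0.2578 0.018 ]
mark top [0.5179 0.2738 0.018 ]
```

```bash
python3 -m creep '0 0 .01 0 .04;-.02 .016 .02 4 .04;-.03 .025 0 6 .04;-.03 .025 0 6 .04;-.03 .025 0 6 .04;-.01 .004 -.01 2 .04;0 0 -.02 0 .04;0 0 0 0 .04' 25; python3 tilt.py pics/w2.png
```

```text
time_s: 8.52
tool_pos: [0.4097, 0.149, 0.0308]
tool_rot: [180.0, 0.1, 1.8]
force: [-0.1, 0.2, -0.9]
grip_width: 0.0475
grasp_force: 25.0
white 7140 [(200, 0, 134, 107, 951), (228, 268, 167, 61, 6094)]
blue 4438 [(254, 264, 115, 26, 2156), (249, 319, 126, 22, 1640), (270, 379, 83, 11, 642)]
```

```bash
python3 -m creep '0 0 -.004 0 .04;0 0 0 0 .04;.01 0 0 0 .04;.005 0 0 0 .04;.005 0 0 0 .04;0 0 0 0 .04' 8; python3 tilt.py
```

```text
time_s: 9.32
tool_pos: [0.4307, 0.1498, 0.0274]
tool_rot: [-180.0, 0.0, 1.9]
force: [0.2, -0.1, -1.9]
grip_width: 0.0477
grasp_force: 8.0
white 7635 [(200, 0, 134, 162, 1434), (228, 266, 167, 61, 6115)]
blue 4287 [(256, 265, 111, 22, 1752), (249, 318, 126, 23, 1929), (271, 379, 82, 10, 606)]
```

```bash
python3 -m creep '.003 0 0 0 .04;.003 0 0 0 .04;.003 0 0 0 .04;0 0 0 0 .04'; python3 tilt.py;  python3 -m creep '.002 0 0 0 .04;.002 0 0 0 .04;.002 0 0 0 .04;0 0 0 0 .04'; python3 tilt.py pics/w3.png
```

```text
time_s: 9.88
tool_pos: [0.439, 0.1497, 0.0275]
tool_rot: [180.0, 0.1, 1.9]
force: [-4.3, -0.1, 3.7]
grip_width: 0.0478
grasp_force: 8.2
white 8194 [(200, 0, 133, 182, 2078), (212, 254, 149, 1, 149), (231, 263, 162, 43, 5867)]
blue 4590 [(248, 304, 127, 37, 4250), (272, 379, 80, 6, 340)]
time_s: 10.42
tool_pos: [0.4408, 0.1498, 0.0274]
tool_rot: [179.9, 0.6, 1.9]
force: [-16.4, -0.7, 16.1]
grip_width: 0.0478
grasp_force: 14.8
white 8182 [(200, 4, 133, 182, 2081), (200, 258, 161, 1, 161), (231, 265, 162, 41, 5851)]
blue 4694 [(249, 304, 127, 37, 4197), (266, 379, 91, 7, 497)]
```

View pics/w3.png

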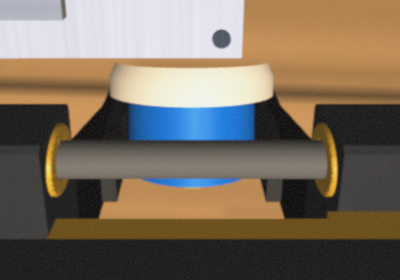

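The wrist view shows the die tipped about 45° (flange at (190,85), underside no longer visible) with its underside against the carrier edge. I raise a little and go on pushing.

```bash
python3 -m creep '-.008 0 .002 0 .04;0 0 .002 0 .04;.004 0 0 0 .04;.003 0 0 0 .04;.003 0 0 0 .04;.002 0 0 0 .04;0 0 0 0 .04' 8; python3 tilt.py;  python3 -m creep '.002 0 .001 0 .04;.002 0 .001 0 .04;0 0 0 0 .04'; python3 tilt.py
```

```text
time_s: 11.35
tool_pos: [0.4451, 0.1497, 0.0321]
tool_rot: [179.8, 0.6, 1.9]
force: [-18.0, -0.9, 23.4]
grip_width: 0.048
grasp_force: 21.6
white 7741 [(200, 20, 131, 174, 1989), (200, 247, 192, 41, 5662)]
blue 6535 [(248, 289, 128, 52, 6535)]
time_s: 11.78
tool_pos: [0.4533, 0.1499, 0.0339]
tool_rot: [180.0, 0.1, 1.8]
force: [-4.9, 0.5, 5.6]
grip_width: 0.0469
grasp_force: 10.3
white 4679 [(200, 45, 187, 203, 4538)]
blue 10396 [(242, 233, 139, 108, 10371)]
```

```bash
python3 -m creep '-.01 0 .005 0 .04;-.02 0 .005 0 .04;-.02 0 0 0 .04;-.01 0 0 0 .04;0 0 0 0 .04' 8
cat > fit.py <<'E'
from h import *
from scipy.optimize import minimize
o=get_obs();im=cams.read_camera('wrist');k=cal('wrist');hsv=cv2.cvtColor(im,cv2.COLOR_RGB2HSV)
print(o['tool_pos'],o['tool_rot'],o['force'])
b=cv2.inRange(hsv,(100,150,40),(130,255,255));b[:,:200]=0;b[:,420:]=0
vis=np.ones((480,640),np.uint8);vis[330:]=0   # above the bar
b=b*vis
y=np.deg2rad(o['tool_rot'][2]);tx=np.array([np.cos(y),np.sin(y),0]);ty=np.array([-np.sin(y),np.cos(y),0])
g=np.array(o['tool_pos'])+[0,0,.019]
t=np.linspace(0,2*np.pi,50)
def draw(th,s,dz,full=False):
    n=tx*np.cos(th)-np.array([0,0,1])*np.sin(th);w=np.cross(n,ty);org=g+n*s+[0,0,dz]
    def hull(z0,z1,r): return cv2.convexHull(np.array([np.round(16*proj(org-n*z+r*(ty*np.cos(a)+w*np.sin(a)),'',k)) for z in(z0,z1) for a in t],np.int32))
    M=np.zeros((480,640),np.uint8);K,E=k;c=-E[:3,:3].T@E[:3,3]
    fl=hull(0,.012,.031);cy=hull(.012,.040,.024);tp=hull(.041,.042,.021);
    parts=[(fl,0),(cy,255)] if (c-org)@(-n)>.012 else [(cy,255),(fl,0)]
    if (c-org)@(-n)>.04: parts.append((tp,0))
    for h,v in parts: cv2.fillConvexPoly(M,h,v,cv2.LINE_8,4)
    return M*vis
res=[]
for deg in range(-15,106,5):
    for s in(.026,.03,.034):
        res.append((int((cv2.absdiff(draw(np.deg2rad(deg),s,-.002),b)>0).sum()),deg,s))
print(sorted(res)[:5],int((b>0).sum()),cv2.boundingRect(b))
cv2.imwrite('pics/last.png',im[200:480,120:520,::-1])
E
python3 fit.py
```

```text
time_s: 12.45
tool_pos: [0.3937, 0.1494, 0.0438]
tool_rot: [180.0, -0.1, 1.9]
force: [-0.7, 0.7, -1.7]
grip_width: 0.0466
grasp_force: 9.3
[0.3936521  0.14941324 0.04375347] [ 1.79951456e+02 -6.37281027e-02  1.86176225e+00] [-0.70624889  0.72022263 -1.73023903]
[(2880, 60, 0.034), (2899, 65, 0.034), (3138, 55, 0.034), (3376, 70, 0.034), (3563, 50, 0.034)] 10083 (243, 232, 138, 98)
```

View pics/last.png

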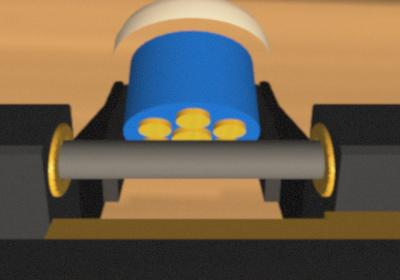

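The wrist view now shows the brass flower on top at (190,128), the blue side above it and the flange beyond at (190,20): the die is about 65–70° up. I set it on the open table to flatten it.

```bash
python3 -m creep '.013 -.03 0 0 .04;.013 -.03 0 0 .04;0 0 -.01 0 .04;0 0 -.004 0 .04;0 0 -.004 0 .04;0 0 0 0 .04' 8;python3 -m creep '0 0 -.003 0 .04;0 0 -.003 0 .04;0 0 -.003 0 .04;0 0 0 0 .04'; python3 fit.py
```

```text
time_s: 13.25
tool_pos: [0.4191, 0.0905, 0.0253]
tool_rot: [-180.0, 0.0, 1.9]
force: [0.1, -0.4, -0.8]
grip_width: 0.0466
grasp_force: 9.3
time_s: 13.75
tool_pos: [0.4207, 0.0899, 0.0175]
tool_rot: [180.0, -0.1, 1.9]
force: [-1.2, -0.3, 6.3]
grip_width: 0.0464
grasp_force: 11.3
[0.42065992 0.08989686 0.01748898] [ 1.79986224e+02 -8.23526822e-02  1.85390003e+00] [-1.17581732 -0.34547691  6.27541034]
[(2951, 65, 0.034), (3025, 60, 0.034), (3308, 70, 0.034), (3313, 55, 0.034), (3760, 50, 0.034)] 9993 (242, 230, 139, 100)
```

```bash
python3 -m creep '0 0 -.002 0 .04;0 0 -.002 0 .04;0 0 -.001 0 .04;0 0 0 0 .04' 4; python3 -m creep '0 0 0 0 .055;0 0 0 0 .065;0 0 0 0 .065;0 0 0 0 .065'; python3 fit.py
```

```text
time_s: 14.3
tool_pos: [0.419, 0.0897, 0.0112]
tool_rot: [180.0, 0.1, 1.9]
force: [-0.0, 0.5, 0.1]
grip_width: 0.0402
grasp_force: 0.0
time_s: 14.8
tool_pos: [0.4196, 0.0897, 0.0116]
tool_rot: [180.0, 0.0, 1.9]
force: [-0.3, -0.4, -0.3]
grip_width: 0.0638
grasp_force: 0.0
[0.41960285 0.08971777 0.01159345] [1.79994307e+02 1.33248986e-03 1.86018907e+00] [-0.29645233 -0.4422675  -0.30313923]
[(8442, -15, 0.026), (8442, -15, 0.03), (8442, -15, 0.034), (8442, -10, 0.026), (8442, -10, 0.03)] 8442 (239, 172, 141, 144)
```

```bash
python3 -m creep '0 0 .03 0 .075;0 0 .05 0 .075;-.0 0 .05 0 .075;0 0 .04 0 .075;0 0 0 0 .075'
python3 - <<'E'
from h import *
np.set_printoptions(precision=4,suppress=True)
im=cams.read_camera('wrist');k=cal('wrist');hsv=cv2.cvtColor(im,cv2.COLOR_RGB2HSV)
for n,z in(('flower_die',0),('flower_die_top',.042)):
  print(n,[(round(d['p'],2),d['xy'],ray(d['xy'],z,'',k)) for d in finder.tip_of(n,'wrist')][:4])
def cc(n,lo,hi):
  m=cv2.inRange(hsv,lo,hi);s=cv2.connectedComponentsWithStats(m);print(n,[(tuple(map(int,r)),ray(c,.03,'',k)[:2]) for r,c in zip(s[2][1:],s[3][1:]) if r[4]>60][:12])
cc('blue',(103,170,90),(125,255,255));cc('brass',(20,150,120),(30,255,255))
for n in('top','side'):
  cams.read_camera(n)
  for q,z in(('flower_die',0),('flower_die_top',.042)):
    print(n,q,[(round(d['p'],2),d['xy'],ray(d['xy'],z,n)) for d in finder.tip_of(q,n)][:5])
cv2.imwrite('pics/w5.png',im[:,:,::-1])
E
```

```text
time_s: 15.48
tool_pos: [0.4219, 0.0901, 0.1848]
tool_rot: [179.9, -0.4, 1.8]
force: [-0.4, -0.2, -0.2]
grip_width: 0.0747
grasp_force: 0.0
flower_die [(0.86, [425.6, 180.2], array([ 0.4474, -0.0048,  0.    ])), (0.72, [307.6, 169.7], array([0.453 , 0.0933, 0.    ]))]
flower_die_top [(0.91, [309.9, 176.3], array([0.4542, 0.0914, 0.042 ])), (0.72, [440.1, 183.9], array([ 0.4516, -0.0038,  0.042 ]))]
blue [((280, 145, 62, 64, 1002), array([0.4531, 0.092 ]))]
brass [((306, 154, 11, 12, 111), array([0.465 , 0.0908])), ((439, 160, 15, 15, 175), array([ 0.4626, -0.0104])), ((288, 163, 12, 12, 113), array([0.4576, 0.1037])), ((323, 164, 11, 12, 111), array([0.4575, 0.0779])), ((420, 168, 15, 15, 173), array([0.456, 0.003])), ((303, 172, 16, 16, 199), array([0.4501, 0.0908])), ((454, 172, 15, 14, 171), array([ 0.4542, -0.0229])), ((433, 178, 19, 18, 276), array([ 0.4477, -0.0094])), ((288, 183, 11, 12, 109), array([0.4426, 0.1038])), ((322, 184, 11, 12, 108), array([0.4427, 0.078 ])), ((417, 188, 15, 14, 162), array([0.4411, 0.004 ])), ((450, 191, 15, 14, 165), array([ 0.4393, -0.0218]))]
to
[... 312 characters left out ...]
0043,  0.042 ])), (0.67, [276.7, 293.4], array([0.4557, 0.0893, 0.042 ])), (0.61, [426.3, 139.8], array([ 0.7364, -0.1999,  0.042 ])), (0.6, [412.3, 189.3], array([ 0.6429, -0.1696,  0.042 ]))]
side flower_die [(0.78, [455.7, 302.4], array([ 0.7358, -0.1977,  0.    ])), (0.66, [247.6, 256.8], array([0.455 , 0.0912, 0.    ])), (0.6, [403.6, 310.4], array([ 0.6433, -0.1691,  0.    ])), (0.6, [265.1, 287.7], array([ 0.4522, -0.0035,  0.    ]))]
side flower_die_top [(0.73, [263.8, 269.5], array([ 0.4548, -0.    ,  0.042 ])), (0.72, [243.1, 240.6], array([0.4512, 0.0929, 0.042 ])), (0.71, [409.2, 294.0], array([ 0.6472, -0.1718,  0.042 ])), (0.46, [258.0, 220.2], array([0.5008, 0.1389, 0.042 ]))]
```

The die stands upright, flower up, at about (0.453, 0.091). I regrip it with the fingertips above plate height, because the carrier's edge is close.

```bash
python3 -m creep '.031 .001 -.02 0 .07;0 0 -.03 0 .07;0 0 -.04 0 .07;0 0 -.03 0 .065;0 0 -.02 0 .06;0 0 -.012 0 .06;0 0 -.006 0 .06;0 0 0 0 .06'; python3 -c "
from h import *
print(np.mean([get_obs()['tool_pos'] for _ in range(1)],0))"
```

```text
time_s: 16.92
tool_pos: [0.4508, 0.0908, 0.0237]
tool_rot: [-180.0, 0.0, 1.9]
force: [0.3, 0.5, -0.9]
grip_width: 0.06
grasp_force: 0.0
[0.45075385 0.09079523 0.02366473]
```

```bash
python3 -m creep '0 0 -.002 0 .04;0 0 0 0 .04;0 0 0 0 .04;0 0 0 0 .04' 30; python3 -m creep '0 0 .02 0 .04;0 0 .04 0 .04;.02 .025 .01 0 .04;.03 .04 0 0 .04;.02 .02 0 0 .04;0 0 0 0 .04;0 0 0 0 .04'
python3 - <<'E'
from h import *
np.set_printoptions(precision=4,suppress=True)
o=get_obs();print(o['tool_pos'])
im=cams.read_camera('wrist');k=cal('wrist')
for n,z in(('nest',.006),('flower_die_top',o['tool_pos'][2]+.021),('lock_grip',.042),('mark',.018)):
  print(n,[(round(d['p'],2),d['xy'],ray(d['xy'],z,'',k)) for d in finder.tip_of(n,'wrist')][:3])
cv2.imwrite('pics/w6.png',im[:,:,::-1])
hsv=cv2.cvtColor(im,cv2.COLOR_RGB2HSV)
m=cv2.inRange(hsv,(20,150,120),(30,255,255));s=cv2.connectedComponentsWithStats(m);print([(tuple(map(int,r)),ray(c,o['tool_pos'][2]+.021,'',k)[:2]) for r,c in zip(s[2][1:],s[3][1:]) if r[4]>60])
E
```

```text
time_s: 17.42
tool_pos: [0.451, 0.0908, 0.022]
tool_rot: [180.0, -0.0, 1.9]
force: [-0.1, 0.3, 2.8]
grip_width: 0.047
grasp_force: 30.0
time_s: 18.3
tool_pos: [0.5196, 0.1749, 0.0908]
tool_rot: [179.9, 0.1, 1.9]
force: [-0.4, -0.5, -1.8]
grip_width: 0.0476
grasp_force: 30.0
[0.5196 0.1749 0.0908]
nest [(0.92, [310.4, 235.1], array([0.5254, 0.175 , 0.006 ]))]
flower_die_top [(0.67, [312.8, 322.5], array([0.5234, 0.1741, 0.1118]))]
lock_grip []
mark [(0.61, [178.0, 241.6], array([0.5227, 0.2531, 0.018 ]))]
[((300, 275, 26, 26, 555), array([0.5379, 0.1748])), ((265, 292, 27, 25, 538), array([0.5307, 0.1872])), ((332, 294, 27, 25, 537), array([0.5307, 0.1623])), ((295, 307, 34, 33, 880), array([0.5234, 0.1748])), ((266, 326, 25, 15, 284), array([0.5183, 0.1873])), ((166, 329, 24, 67, 421), array([0.5042, 0.2279])), ((331, 328, 25, 12, 241), array([0.5187, 0.1624])), ((443, 346, 14, 51, 285), array([0.5033, 0.1189])), ((604, 379, 16, 13, 176), array([0.4992, 0.0542])), ((599, 394, 17, 16, 195), array([0.4911, 0.0542]))]
```

```bash
cat > nest.py <<'E'
from h import *
np.set_printoptions(precision=4,suppress=True)
from scipy.ndimage import map_coordinates as mc
def fit(path,cam,valid):
    k=cal(cam);g=cv2.GaussianBlur(cv2.imread(path,0).astype(float),(0,0),1)
    t=np.linspace(0,2*np.pi,180);best=[]
    def samp(c,r):
        P=np.array([proj((c[0]+r*np.cos(a),c[1]+r*np.sin(a),.018),cam,k) for a in t]);return P
    for x in np.arange(.512,.5321,.001):
        for y in np.arange(.166,.1861,.001):
            a=samp((x,y),.033);b=samp((x,y),.031);ok=valid(a)
            d=mc(g,a.T[::-1],order=1)-mc(g,b.T[::-1],order=1)
            best.append((np.mean(np.clip(d[ok],-40,40)),np.mean(np.clip(abs(d[ok]),0,40)),x,y,ok.sum()))
    B=np.array(best);print(cam,B[np.argsort(-B[:,0])][:3],B[np.argsort(-B[:,1])][:2])
fit('pics/top0.png','top',lambda P:np.ones(len(P),bool))
fit('pics/w6.png','wrist',lambda P:P[:,1]<262)
im=cv2.imread('pics/w6.png');k=cal('wrist')
for c,col in(((.5254,.175),(0,0,255)),((.521,.1765),(0,255,0))):
    P=np.array([proj((c[0]+.032*np.cos(a),c[1]+.032*np.sin(a),.018),'',k) for a in np.linspace(0,6.283,100)]);cv2.polylines(im,[np.round(P*8).astype(np.int32)],True,col,1,cv2.LINE_AA,3)
cv2.imwrite('pics/ov.png',cv2.resize(im[130:400,170:530],None,fx=2,fy=2))
E
python3 nest.py
```

```text
top [[  4.2857   5.2279   0.523    0.179  180.    ]
 [  4.065    5.0736   0.522    0.179  180.    ]
 [  4.0319   5.6327   0.523    0.18   180.    ]] [[  4.0319   5.6327   0.523    0.18   180.    ]
 [  3.834    5.5499   0.522    0.18   180.    ]]
wrist [[ 15.8178  15.9096   0.526    0.177  114.    ]
 [ 14.1706  14.2113   0.527    0.177  116.    ]
 [ 13.1199  13.8705   0.525    0.177  112.    ]] [[ 15.8178  15.9096   0.526    0.177  114.    ]
 [  9.3373  15.8527   0.524    0.178  110.    ]]
```

View pics/ov.png

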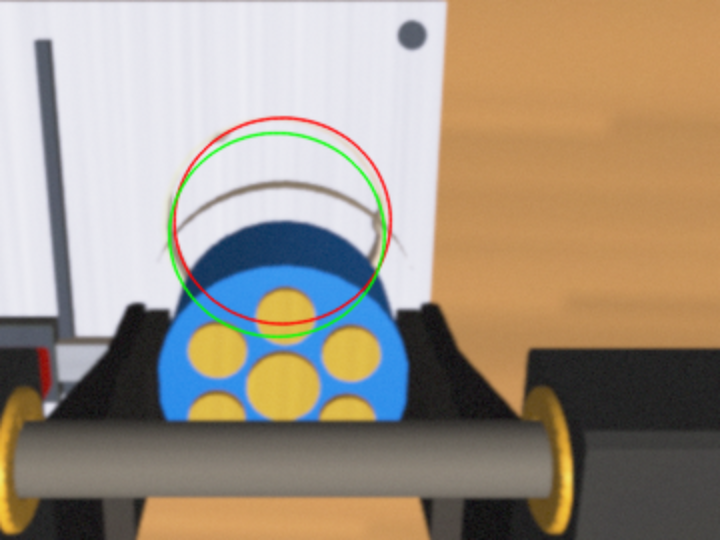

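The overlay shows the held die's flower at (285,385), its flange arc at (285,185), and the nest rim close to the red circle. I lower it to just above the plate so the parallax shrinks, then re-measure.

```bash
python3 -m creep '.001 .002 -.02 0 .04;0 0 -.018 0 .04;0 0 -.004 0 .04;0 0 0 0 .04;0 0 0 0 .04'
python3 - <<'E'
from h import *
np.set_printoptions(precision=4,suppress=True)
from scipy.ndimage import map_coordinates as mc
o=get_obs();print(o['tool_pos'],o['force']);zt=o['tool_pos'][2]+.020
im=cams.read_camera('wrist');k=cal('wrist');cv2.imwrite('pics/w7.png',im[:,:,::-1])
hsv=cv2.cvtColor(im,cv2.COLOR_RGB2HSV)
m=cv2.inRange(hsv,(20,150,120),(30,255,255));s=cv2.connectedComponentsWithStats(m);print([ray(c,zt,'',k)[:2] for r,c in zip(s[2][1:],s[3][1:]) if r[4]>200])
g=cv2.GaussianBlur(cv2.cvtColor(im,cv2.COLOR_RGB2GRAY).astype(float),(0,0),1)
def fit(z,r,t,X,Y,lab):
    B=[]
    for x in X:
        for y in Y:
            f=lambda r:mc(g,np.array([proj((x+r*np.cos(a),y+r*np.sin(a),z),'',k) for a in t]).T[::-1],order=1)
            d=f(r+.0012)-f(r-.0012);B.append((np.mean(np.clip(d,-40,40)),x,y))
    B=np.array(B);i=np.argsort(B[:,0]);print(lab,'max',B[i[-2:]],'min',B[i[:2]])
far=np.linspace(-1.1,1.1,60);X=np.arange(.514,.534,.0007);Y=np.arange(.168,.186,.0007)
fit(.018,.032,far,X,Y,'nest mouth')
fit(zt-.030,.031,far,X,Y,'flange top')
fit(zt-.037,.031,far,X,Y,'flange low')
# column profile through far rim
c=int(round(proj((.525,.177,.018),'',k)[0]));print(c,[ (r,int(g[r,c])) for r in range(150,300,3)])
E
```

```text
time_s: 19.18
tool_pos: [0.522, 0.178, 0.05]
tool_rot: [-180.0, -0.0, 1.9]
force: [-0.1, -0.9, -1.3]
grip_width: 0.0473
grasp_force: 30.0
[0.522 0.178 0.05 ] [-0.1005 -0.8859 -1.2827]
[array([0.5397, 0.1782]), array([0.5325, 0.1907]), array([0.5325, 0.1656]), array([0.5252, 0.1781]), array([0.52  , 0.1907]), array([0.5204, 0.1657]), array([0.5041, 0.2318]), array([0.5053, 0.1219])]
nest mouth max [[31.8143  0.521   0.1771]
 [32.8018  0.521   0.1778]] min [[-38.2625   0.5182   0.1778]
 [-36.3726   0.5182   0.1771]]
flange top max [[35.5657  0.5273  0.1785]
 [37.0071  0.5273  0.1778]] min [[-34.4379   0.5238   0.1778]
 [-32.9209   0.5238   0.1785]]
flange low max [[32.5806  0.5252  0.1778]
 [35.4274  0.5259  0.1778]] min [[-38.1446   0.5224   0.1778]
 [-36.8253   0.5231   0.1778]]
313 [(150, 231), (153, 230), (156, 230), (159, 231), (162, 231), (165, 231), (168, 231), (171, 231), (174, 231), (177, 231), (180, 230), (183, 231), (186, 231), (189, 230), (192, 231), (195, 231), (198, 230), (201, 230), (204, 231), (207, 230), (210, 225), (213, 231), (216, 231), (219, 203), (222, 137), (225, 216), (228, 231), (231, 231), (234, 231), (237, 229), (240, 140), (243, 57), (246, 53), (249, 53), (252, 54), (255, 53), (258, 54), (261, 68), (264, 123), (267, 132), (270, 131), (273, 126), (276, 169), (279, 183), (282, 183), (285, 183), (288, 183), (291, 183), (294, 183), (297, 183)]
```

Run:
```python
from h import *
np.set_printoptions(precision=4,suppress=True)
k=cal('wrist');g=cv2.imread('pics/w7.png',0).astype(float)
print('far rim',ray((313,210),.018,'',k),'flange edge',ray((313,222),.028,'',k),ray((313,222),.033,'',k))
# trace faint dip above the flange line per column
pts=[]
for c in range(262,366,4):
    col=g[:,c-1:c+2].mean(1);dark=[r for r in range(190,250) if col[r]<190]
    if not dark: continue
    e=dark[0]-3;seg=col[e-28:e];d=np.median(seg)-seg;i=int(d.argmax())
    if d[i]>3: pts.append((c,e-28+i,round(d[i])))
print(pts)
W=np.array([ray(p[:2],.018,'',k)[:2] for p in pts])
from scipy.optimize import least_squares
r=least_squares(lambda v:np.hypot(W[:,0]-v[0],W[:,1]-v[1])-.032,[.525,.177],loss='soft_l1',f_scale=.0007);print(r.x,np.round(r.fun*1e3,1))
```

```text
far rim [0.5566 0.1782 0.018 ] flange edge [0.5534 0.1781 0.028 ] [0.5548 0.1782 0.033 ]
[(262, 233, 3), (266, 228, 4), (270, 224, 4), (274, 223, 21), (282, 216, 4), (286, 218, 28), (290, 214, 6), (294, 213, 8), (298, 212, 6), (302, 211, 8), (306, 211, 8), (310, 210, 9), (314, 210, 8), (318, 211, 9), (322, 211, 9), (326, 212, 10), (330, 213, 9), (334, 214, 10), (338, 216, 10), (342, 217, 13), (346, 219, 11), (350, 222, 12), (354, 225, 14), (358, 228, 12), (362, 232, 13)]
[0.5244 0.1775] [-0.   0.2  0.4 -0.4  0.6 -1.1  0.  -0.1 -0.1  0.1 -0.2  0.2  0.2 -0.2
  0.  -0.1 -0.1 -0.  -0.3  0.1  0.2 -0.  -0.1  0.1  0.2]
```

The die is within 1 mm of the nest centre. I insert and press it.

```bash
python3 -m creep '-.001 -.0005 -.006 0 .04;0 0 -.004 0 .04;0 0 -.003 0 .04;0 0 0 0 .04' 40; python3 -m creep '0 0 -.003 0 .04;0 0 -.003 0 .04;0 0 0 0 .04'
```

```text
time_s: 19.73
tool_pos: [0.5204, 0.1772, 0.0363]
tool_rot: [180.0, 0.0, 1.9]
force: [0.3, 0.6, -1.6]
grip_width: 0.0476
grasp_force: 40.0
time_s: 20.1
tool_pos: [0.5216, 0.178, 0.0312]
tool_rot: [-179.9, -0.1, 1.9]
force: [1.5, 1.8, 0.9]
grip_width: 0.0473
grasp_force: 40.0
```

```bash
python3 -m creep '0 0 -.002 0 .04;0 0 -.002 0 .04;0 0 0 0 .04' 60; python3 -m creep '0 0 -.002 0 .04;0 0 -.002 0 .04;0 0 0 0 .04'
```

```text
time_s: 20.48
tool_pos: [0.5217, 0.1775, 0.028]
tool_rot: [180.0, -0.1, 1.9]
force: [-1.9, 0.4, 8.1]
grip_width: 0.0471
grasp_force: 60.0
time_s: 20.85
tool_pos: [0.5218, 0.1775, 0.0278]
tool_rot: [179.8, -0.1, 1.9]
force: [-11.3, -5.7, 38.1]
grip_width: 0.0466
grasp_force: 60.0
```

```bash
python3 -m creep '0 0 .006 0 .04;0 0 0 0 .06;0 0 0 0 .065;0 0 .02 0 .065;0 0 .03 0 .03;.003 0 0 0 0;0 0 0 0 0;0 0 0 0 0' 20; python3 -m creep '0 0 0 0 0;0 0 -.018 0 0;0 0 -.006 0 0;0 0 -.003 0 0;0 0 0 0 0'
```

```text
time_s: 21.85
tool_pos: [0.5229, 0.1769, 0.0778]
tool_rot: [180.0, 0.1, 1.9]
force: [0.5, 0.5, -0.6]
grip_width: 0.0324
grasp_force: 0.0
time_s: 22.48
tool_pos: [0.5236, 0.1774, 0.0514]
tool_rot: [-180.0, 0.0, 1.9]
force: [0.6, -0.5, -0.2]
grip_width: 0.0003
grasp_force: 0.0
```

```bash
python3 -m creep '0 0 -.002 0 0;0 0 -.002 0 0;0 0 -.002 0 0;0 0 0 0 0'; python3 -m creep '0 0 -.002 0 0;0 0 -.002 0 0;0 0 0 0 0'; python3 -m creep '0 0 0 0 0'
```

```text
time_s: 22.98
tool_pos: [0.5239, 0.1771, 0.0483]
tool_rot: [179.9, -0.0, 1.9]
force: [-8.1, -2.3, 19.2]
grip_width: 0.0005
grasp_force: 9.6
time_s: 23.35
tool_pos: [0.524, 0.1771, 0.0481]
tool_rot: [179.7, -0.0, 1.9]
force: [-17.3, -7.3, 45.4]
grip_width: 0.0006
grasp_force: 23.2
time_s: 23.48
tool_pos: [0.524, 0.1771, 0.0481]
tool_rot: [179.7, -0.0, 1.9]
force: [-17.2, -6.8, 46.1]
grip_width: 0.0005
grasp_force: 23.1
```

The die is fully home: closed fingers meet its top at 0.048 m, as expected. Next the lock: I rise, stand off and locate the red grip.

```bash
python3 -m creep '0 0 .01 0 0;0 0 .04 0 0;-.02 .02 .04 0 .03;-.03 .027 0 0 .045;-.03 .027 0 0 .045;0 0 0 0 .045;0 0 0 0 .045'
cat > lock.py <<'E'
from h import *
np.set_printoptions(precision=4,suppress=True)
o=get_obs();print(o['tool_pos']);im=cams.read_camera('wrist');k=cal('wrist');hsv=cv2.cvtColor(im,cv2.COLOR_RGB2HSV);cv2.imwrite('pics/lk.png',im[:,:,::-1])
m=cv2.inRange(hsv,(0,140,70),(8,255,255))|cv2.inRange(hsv,(172,140,70),(180,255,255));s=cv2.connectedComponentsWithStats(m)
for r,c in zip(s[2][1:],s[3][1:]):
    if r[4]>25: print('red',tuple(map(int,r)),'z.018',ray(c,.018,'',k)[:2],'z.056',ray(c,.056,'',k)[:2])
for n,z in(('lock_grip',.042),('mark',.018),('nest',.006),('flower_die_top',.048)): print(n,[(round(d['p'],2),d['xy'],ray(d['xy'],z,'',k)) for d in finder.tip_of(n,'wrist')][:3])
m=cv2.inRange(hsv,(20,150,120),(30,255,255));s=cv2.connectedComponentsWithStats(m);print([(tuple(map(int,r)),ray(c,.048,'',k)[:2]) for r,c in zip(s[2][1:],s[3][1:]) if r[4]>100])
E
python3 lock.py
python3 - <<'E'
from h import *
im=cv2.imread('pics/top0.png');hsv=cv2.cvtColor(im,cv2.COLOR_BGR2HSV)
m=cv2.inRange(hsv,(0,140,70),(8,255,255))|cv2.inRange(hsv,(172,140,70),(180,255,255));s=cv2.connectedComponentsWithStats(m[:, :260].copy())
print([(tuple(map(int,r)),ray(c,.018,'top')[:2],ray(c,.05,'top')[:2]) for r,c in zip(s[2][1:],s[3][1:]) if 4<r[4]<2000 and r[1]>220])
E
```

```text
time_s: 24.35
tool_pos: [0.4442, 0.2506, 0.1316]
tool_rot: [180.0, -0.0, 1.8]
force: [0.5, -0.3, 0.2]
grip_width: 0.0409
grasp_force: 0.0
[0.4442 0.2506 0.1316]
red (271, 112, 18, 5, 89) z.018 [0.5211 0.2724] z.056 [0.5218 0.2698]
red (297, 169, 31, 29, 864) z.018 [0.4775 0.2505] z.056 [0.4842 0.2508]
lock_grip [(0.64, [309.5, 184.5], array([0.481 , 0.2522, 0.042 ]))]
mark [(0.74, [312.9, 115.7], array([0.5207, 0.2512, 0.018 ]))]
nest []
flower_die_top [(0.76, [444.7, 114.1], array([0.5244, 0.177 , 0.048 ]))]
[((440, 79, 18, 18, 254), array([0.5386, 0.1768])), ((416, 93, 18, 17, 239), array([0.5312, 0.1891])), ((461, 93, 18, 18, 249), array([0.5317, 0.1641])), ((435, 104, 22, 22, 400), array([0.5242, 0.1765])), ((414, 120, 17, 16, 223), array([0.5167, 0.1889])), ((458, 120, 17, 17, 229), array([0.5172, 0.1639])), ((435, 133, 17, 17, 223), array([0.5097, 0.1762])), ((183, 328, 22, 69, 429), array([0.3567, 0.3294])), ((428, 336, 12, 60, 330), array([0.3579, 0.1635]))]
[((178, 262, 6, 2, 11), array([0.51891243, 0.27386239]), array([0.51777429, 0.2659683 ])), ((184, 279, 11, 8, 82), array([0.48031187, 0.25799003]), array([0.48032247, 0.25056831]))]
```

```bash
python3 -m creep '.02 0 0 0 .045;.016 .0005 -.03 0 .045;0 0 -.03 0 .045;0 0 -.02 0 .045;0 0 -.012 0 .045;0 0 -.006 0 .045;0 0 0 0 .045'; python3 -m creep '0 0 0 0 .01;0 0 0 0 .01;0 0 0 0 .01;0 0 0 0 .01' 8
```

```text
time_s: 25.48
tool_pos: [0.4798, 0.2519, 0.0339]
tool_rot: [-180.0, -0.0, 1.9]
force: [-0.5, 0.5, 0.2]
grip_width: 0.0448
grasp_force: 0.0
time_s: 25.98
tool_pos: [0.4798, 0.2514, 0.0338]
tool_rot: [180.0, -0.0, 1.9]
force: [-0.3, -1.2, 2.6]
grip_width: 0.0176
grasp_force: 8.0
```

```bash
python3 -m creep '.009 0 0 0 .01;.01 0 0 0 .01;.01 .001 0 0 .01;.009 0 0 0 .01;0 0 0 0 .01'; python3 lock.py
```

```text
time_s: 26.6
tool_pos: [0.5199, 0.2527, 0.0339]
tool_rot: [-179.9, -0.1, 1.8]
force: [1.7, -1.3, 2.1]
grip_width: 0.0178
grasp_force: 8.0
[0.5199 0.2527 0.0339]
red (287, 285, 50, 56, 2639) z.018 [0.508  0.2523] z.056 [0.5277 0.253 ]
red (254, 286, 15, 8, 106) z.018 [0.5196 0.276 ] z.056 [0.5368 0.2716]
lock_grip [(0.91, [312.6, 309.9], array([0.522 , 0.2522, 0.042 ]))]
mark [(0.91, [309.0, 287.7], array([0.5211, 0.2538, 0.018 ]))]
nest []
flower_die_top [(0.84, [503.5, 320.0], array([0.523 , 0.1768, 0.048 ]))]
[((495, 273, 28, 25, 534), array([0.538 , 0.1775])), ((460, 290, 27, 14, 306), array([0.5323, 0.1901])), ((524, 290, 28, 25, 525), array([0.531 , 0.1648])), ((496, 303, 24, 26, 335), array([0.5259, 0.1749])), ((520, 324, 25, 16, 323), array([0.518 , 0.1643])), ((373, 334, 9, 63, 288), array([0.4998, 0.2248])), ((241, 337, 12, 59, 305), array([0.497 , 0.2792]))]
```

```bash
python3 -m creep '0 0 0 0 .03;0 0 0 0 .045;0 0 0 0 .045;0 0 .03 0 .045;0 0 .04 0 .045;-.04 0 .03 0 .045;-.036 0 0 0 .045;0 0 0 0 .045'; python3 lock.py
cat > lockfit.py <<'E'
from h import *
k=cal('wrist');im=cv2.imread('pics/lk.png');hsv=cv2.cvtColor(im,cv2.COLOR_BGR2HSV)
m=cv2.inRange(hsv,(0,140,60),(8,255,255))|cv2.inRange(hsv,(172,140,60),(180,255,255))
s=cv2.connectedComponentsWithStats(m);i=1+s[2][1:,4].argmax();m=((s[1]==i)*255).astype(np.uint8)
R=np.array([[np.cos(.028),-np.sin(.028)],[np.sin(.028),np.cos(.028)]]);best=[]
for x in np.arange(.512,.532,.0005):
  for y in np.arange(.246,.258,.001):
    P=np.array([proj((*(np.array([x,y])+R@[a*.007,b*.009]),z),'',k) for a in(-1,1) for b in(-1,1) for z in(.028,.056)])
    M=np.zeros_like(m);cv2.fillConvexPoly(M,cv2.convexHull(np.round(P*16).astype(np.int32)),255,cv2.LINE_8,4);best.append((int((M!=m).sum()),x,y))
print(sorted(best)[:4],int((m>0).sum()))
E
python3 lockfit.py
```

```text
time_s: 27.85
tool_pos: [0.4392, 0.253, 0.1337]
tool_rot: [179.9, -0.0, 2.0]
force: [-0.0, -0.4, -0.4]
grip_width: 0.0451
grasp_force: 0.0
[0.4392 0.253  0.1337]
red (301, 94, 32, 27, 852) z.018 [0.5227 0.2514] z.056 [0.5227 0.252 ]
red (275, 103, 18, 5, 86) z.018 [0.5232 0.2724] z.056 [0.5231 0.2702]
lock_grip [(0.91, [315.0, 110.2], array([0.5208, 0.2526, 0.042 ]))]
mark [(0.84, [316.5, 105.3], array([0.5237, 0.2515, 0.018 ]))]
nest []
flower_die_top [(0.56, [448.5, 104.0], array([0.5267, 0.1773, 0.048 ])), (0.2, [315.9, 106.4], array([0.523 , 0.2523, 0.048 ]))]
[((445, 70, 17, 17, 235), array([0.5406, 0.1766])), ((421, 83, 17, 17, 228), array([0.5332, 0.189 ])), ((466, 84, 17, 17, 232), array([0.5336, 0.1639])), ((439, 95, 23, 22, 388), array([0.5261, 0.1763])), ((419, 110, 17, 17, 209), array([0.5187, 0.1887])), ((462, 111, 18, 16, 218), array([0.5191, 0.1637])), ((439, 124, 17, 16, 209), array([0.5117, 0.1761])), ((172, 330, 17, 66, 414), array([0.3504, 0.3401])), ((439, 330, 12, 67, 329), array([0.355 , 0.1574]))]
[(100, np.float64(0.5234999999999987), np.float64(0.252)), (100, np.float64(0.5239999999999987), np.float64(0.252)), (144, np.float64(0.5234999999999987), np.float64(0.251)), (144, np.float64(0.5239999999999987), np.float64(0.251))] 852
```

```bash
python3 -m creep '0 0 .02 0 .045;0 0 0 0 .045;0 0 0 0 .045'; python3 -c "
from cell import *
print(ticket.sign_off())"
```

```text
time_s: 28.48
tool_pos: [0.4417, 0.2525, 0.1529]
tool_rot: [-180.0, 0.1, 1.8]
force: [0.2, 1.0, -0.9]
grip_width: 0.0451
grasp_force: 0.0
the job is handed in; nothing more can be done
None
```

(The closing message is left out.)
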